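Turn a kiln setter feet-down over the turnover ramp

ROBOT

A 6-joint arm with a two-finger parallel gripper is mounted at the origin on the work surface. World frame = base frame: x ahead of the robot, y to its left, z up, the work surface at z = 0. Lengths are in mm, angles in rad, forces in N, time in s.
With the tool pointing down it reaches from about 350 to 775 mm from the base axis. Payload 7.3 kg.
Tool frame: the origin (TCP) lies on the centre line of the jaws, within the pads' length; the fingertips stand 11 mm ahead of it and the grasp point (between the pads) lies 8 mm behind it; z points along the fingers, y is the line along which they close (so a half turn about z gives the same grasp; the last joint's range is limited). The gripper opens to 92 mm and grips with 3 to 60 N. Pads are 19 mm wide; open, the fingers measure 130 mm over their backs; the gripper's body (75 mm by 190 mm) begins 47 mm behind the grasp point.
Start: joints at [1.199, 0.342, 1.524, -0, 1.275, -0.146], TCP at [117.523, 511.695, 237.741] pointing down, gripper open.
Joint ranges: [-2.53, 2.53], [-0.77, 2.02], [0.04, 2.7], [-1, 4.14], [0.28, 2.66], [-3.11, 3.11]. Speed limits (rad/s): [2.57, 2.57, 3.14, 3.14, 3.14, 3.14].

INTERFACE

Orientations are given as [roll, pitch, yaw] about the fixed x, y, z axes, in that order (R = Rz(yaw) Ry(pitch) Rx(roll)).
In Python, from plant import bot gives the robot as it stands.
- The arm moves only by the tool step_arm, never from a script. Its argument "deltas" is a list of rows, each a list of 5 numbers: the opening, from 0 (shut) to 1 (fully open), then the shift along the tool's x, y, z each as a share of 0.5 m, from -1 to 1, then the turn about the tool's z as a share of pi/2 rad, from -1 to 1. In form: [[claw, x, y, z, turn], ...]. A call has 1 to 8 rows; each row shifts and turns the commanded pose from where the row before left it, along the tool's axes as they then stand; what a row does not reach is not made up. A row lasts 1/10 s, in which the tool goes at most 50 mm and 8.59 degrees, less where a joint would pass 70% of its speed; a pose out of reach is approached as far as the arm can. A call with a number of a shift or a turn outside -1 to 1 is refused whole. A call with a gripper value outside its range is refused whole. The fingers move at their own pace and stop on an object; the grip force is fixed at half the most. Time passes only in rows, so rows that do not move let the fingers close. It gives the time, the measured TCP pose, the force, the opening and the grip force at its end, in the units of the state.
- bot.get_obs(): the state, without advancing time (a new reading comes with each control period).
- bot.capture(name): name is "scene" or "top" or "wrist"; returns (picture, depth): 480x640x3 uint8, red, green, blue; 480x640 float32, mm along the optical axis (not along the pixel's ray), 0 where there is no reading.
- bot.camera_params(name): a dict with "fov_y" (degrees; the focal length in pixels is half the picture's height over the tangent of half this angle, whatever the lens; pixels are square), "cx", "cy" (the principal point, pixels), "k1" (the pictures are not rectified: a ray, as slopes to the right and down, at radius r is drawn at 1 + k1 r^2 times it, then the intrinsics apply), "rvec" (rotation vector, rad) and "tvec" (3), from world to camera coordinates, as OpenCV has them. Camera axes: x right, y down, z forward; pixel columns grow to the right and rows downward; lengths in mm; the calibration is good to about 2 mm. A picture is of the moment at which its call begins: read the wrist's pose just before it. camera_params takes no time and is no camera call; for the wrist camera it gives the pose at the moment of the call.
- bot.close_job(): hands the job in; it is judged then, once.
The state is a dict: "time": time; "joint_positions": joint angles; "dq": joint speeds; "tau": joint torques, N m; "tool_pos": TCP position; "tcp_rot": TCP orientation; "contact_force": force on the tool from outside, world axes, zero at the start; "moment": the same for the moment, N m; "grip_width": finger opening in mm; "finger_force": force on a finger pad.
Only numpy, scipy, OpenCV 4.12 (cv2) and the standard library are available. Lean on these libraries where they do the work, as an engineer would, in place of code of your own. Each camera call takes 0.05 s, during which the arm holds its last target. There are 200 camera calls.

TASK

In the ceramics lab, pick up the rectangular setter tile that lies with its four feet up, and drop it over the crest of the turnover ramp, so that it tips over the crest by itself and lands feet-down, lying flat in the catch tray. Let the ramp do the turning: do not turn the tile over in the gripper, and do not touch it again once it has tipped. Leave the plain square tile and the round tile where they lie.

Things in the scene. Friction and masses are not known exactly. Their poses are not given: they have to be found in the camera images.
- setter: Tile to turn over: rectangular ivory ceramic plate, 70 (its x) x 44 (its y) x 8 mm, about 90 g, with four round feet (12 mm across, 6 mm high) on its +z face near the corners. Starts flat on the table, feet up. Origin: centre of the footless face (underside at the start). Grip it across its 44 mm width.
- turnover: Fixed steel turnover ramp with aluminium catch tray. Origin on the table under the middle of the crest. The crest is a level edge along its y, 100 mm long, 110 mm above the table. Towards -x the ramp falls to the table over 95 mm; on the +x side the back drops upright into the open tray: floor 5 mm above the table, x 5 to 169 mm, y -62 to 62 mm, walls 40 mm high.
- crest (a point): Middle of the crest's top, axes as the ramp's. Release the tile level, feet up, its x along the ramp's x (either way), its centre about 16 mm (8 to 26 mm will do) from the crest towards the tray, underside 15 to 50 mm above the crest: the near end catches and the tile swings over into the tray. Further out it misses and lands unturned; centre short of the crest, it slides down the ramp.
- plain_tile: Bystander: square ivory ceramic plate, 60 x 60 x 8 mm, with no feet, flat on the table. Origin: centre of its underside.
- round_tile: Bystander: round ivory ceramic plate, 56 mm across, 8 mm thick, with four feet up, flat on the table. Origin: centre of its underside.

How it is judged (in metres and radians):
On the way:
1. free of the gripper, the setter tips over at the crest of the ramp, towards the tray (angle between setter's own z axis and vertical above 0.6 rad and z of setter in the frame of turnover above 0.05 m and x of setter in the frame of turnover between 0 and 0.1 m and contact force between setter and the fingers below 0.1 N).
At the end, for the whole second after the job is handed in: The setter lies at rest in the catch tray, feet down and flat within 10 degrees, on the tray floor; the plain tile and the round tile are within 25 mm of where they started (angle between setter's own z axis and vertical above 2.96 rad and x of setter in the frame of turnover between 0.015 and 0.16 m and y of setter in the frame of turnover between -0.06 and 0.06 m and z of setter in the frame of turnover below 0.028 m and linear speed of setter below 0.02 m/s and distance of each of plain_tile, round_tile from where it was at the start of the episode below 0.025 m); the robot touches nothing.
It fails at once if the gripper or arm holds or pushes the setter while it is tipped by more than 45 degrees (angle between setter's own z axis and vertical above 0.79 rad and (contact force between setter and the fingers above 2 N or contact force between setter and the arm above 2 N)).
It fails at once if the gripper or arm touches the setter once it has turned over (angle between setter's own z axis and vertical above 2.6 rad and (contact force between setter and the fingers above 0.5 N or contact force between setter and the arm above 0.5 N)).
It fails at once if the plain tile or the round tile is moved by 25 mm or more (distance of any of plain_tile, round_tile from where it was at the start of the episode above 0.025 m).
It also fails if it takes over 38 s, if anything falls off the work surface, if the arm or the gripper's body presses on something with over 40 N, if the wrist force passes 120 N, or if a joint passes its speed limit or range.

## Working session

There is one attempt and no reset: what is moved stays moved. The work goes in short steps, Python scripts to look and compute and a tool call to move; the robot and the scene stay as the last step left them, time stands still between calls to the robot, and variables do not carry over. Pictures are saved under pics/ and viewed, at most 10 in all, crops included, and the job is handed in when it is done.

Besides the shell and the picture viewer there is one more tool, called after "Emit:" by a JSON object that holds its "method" and its "body". step_arm: Moves the arm, as the interface text tells. Shift numbers are shares of 0.5 m and turn numbers shares of pi/2 rad, none past 1 either way. Its arguments: {"type":"object","properties":{"deltas":{"type":"array","items":{"type":"array","items":{"type":"number","minimum":-1,"maximum":1}}}},"required":["deltas"]}

```bash
mkdir -p pics; cat > h.py <<'E'
import numpy as np,cv2
from plant import bot
def cam(n):
    p=bot.camera_params(n); f=240/np.tan(np.radians(p['fov_y'])/2)
    R=cv2.Rodrigues(np.array(p['rvec'],float))[0]; return p,f,R,np.array(p['tvec'],float).ravel()
def rays(n,uv,c=None):
    p,f,R,t=c or cam(n); uv=np.atleast_2d(uv).astype(float)
    K=np.array([[f,0,p['cx']],[0,f,p['cy']],[0,0,1]])
    s=cv2.undistortPoints(uv.reshape(-1,1,2),K,np.array([p['k1'],0,0,0.])).reshape(-1,2)
    return np.c_[s,np.ones(len(s))],R,t
def onplane(n,uv,z,c=None):
    s,R,t=rays(n,uv,c); o=-R.T@t; d=s@R
    return o+d*((z-o[2])/d[:,2])[:,None]
def depthpts(n,uv,dep,c=None):
    s,R,t=rays(n,uv,c); uv=np.atleast_2d(uv).astype(int)
    return (s*dep[uv[:,1],uv[:,0]][:,None]-t)@R
E
python3 - <<'E'
from h import *
for n in('top','scene'):
    im,d=bot.capture(n); cv2.imwrite(f'pics/{n}.png',im[...,::-1]); np.savez(f'{n}.npz',im=im,d=d)
    print(n,bot.camera_params(n),(d>0).mean())
print(bot.get_obs())
E
```

```text
top {'fov_y': 53.90307447173636, 'cx': 315.2843103680347, 'cy': 239.69574135823996, 'k1': -0.01495351808186238, 'rvec': array([ 2.14197242, -2.13294547,  0.21675473]), 'tvec': array([-51.39558291, 536.21653758, 830.88538688])} 0.9960286458333333
scene {'fov_y': 56.01694509430105, 'cx': 318.69488522060556, 'cy': 237.8860027244821, 'k1': -0.05218382003002877, 'rvec': array([ 2.09398065,  1.540816  , -0.50118445]), 'tvec': array([-145.49406337, -360.47677328, 1084.6909243 ])} 0.9959635416666667
{'time': 0.1, 'joint_positions': array([ 1.19898384e+00,  3.42648247e-01,  1.52491586e+00, -4.04549058e-05,
        1.27539294e+00, -1.45980771e-01]), 'dq': array([-0.00044797, -0.00212996, -0.00248187, -0.00087175, -0.00072195,
       -0.00038592]), 'tau': array([ 2.16219378e-03, -4.32011318e+01, -2.44696623e+01,  7.21578137e-02,
        5.26142085e-02, -3.24931693e-05]), 'tool_pos': array([117.40975237, 511.34852014, 237.11890325]), 'tcp_rot': array([-3.14023714e+00, -1.60194056e-04,  2.91577263e+00]), 'contact_force': array([ 0.26803728, -0.284522  ,  0.59603971]), 'moment': array([ 0.00762555, -0.04544381,  0.02873306]), 'finger_force': 0.0, 'grip_width': 91.66097669694307}
```

View pics/top.png

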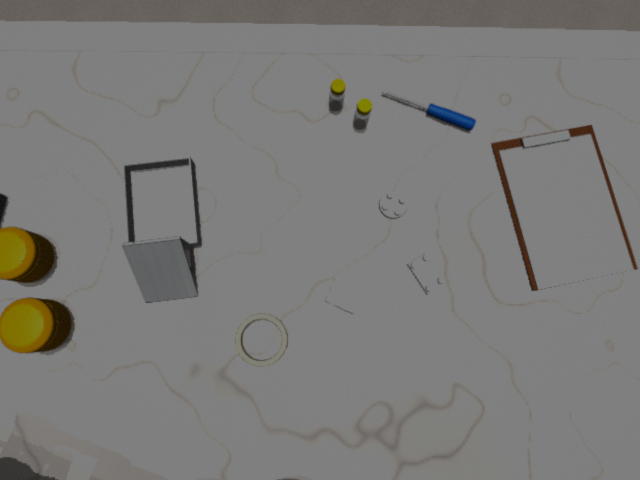

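View pics/scene.png

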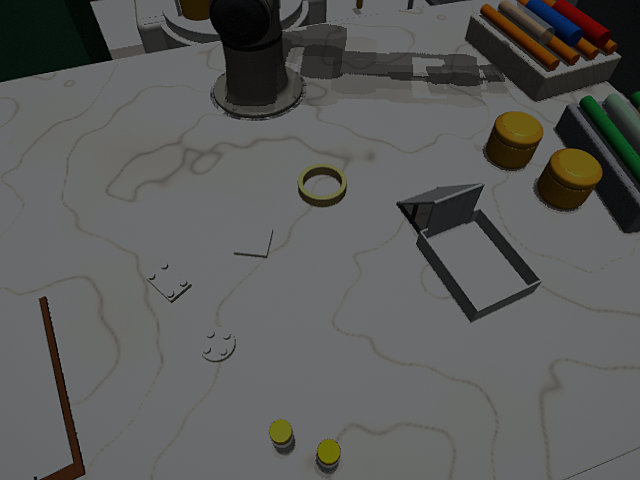

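The top view shows the setter (feet up) at about (427,273), the round tile at (392,206), the plain tile at about (343,297), and the ramp with its crest along row ~240 (columns 127–185), tray above it up to row 160. The scene view agrees: setter (170,282), round (218,346), plain (255,245), ramp crest (400,203)–(482,185).

```bash
python3 - <<'E'
from h import *
z=np.load('top.npz'); d=z['d']
v,u=np.mgrid[0:480,0:640]; uv=np.c_[u.ravel(),v.ravel()]
P=depthpts('top',uv,d).reshape(480,640,3); H=P[...,2]
t=H[400:420,300:500]; print('table',np.median(t),t.std())
def near(c,r=28): return np.hypot(u-c[0],v-c[1])<r
for nm,c in(('setter',(427,273)),('round',(392,206)),('plain',(343,297))):
    m=near(c)&(H-np.median(t)>4.5)
    n,l,s,ce=cv2.connectedComponentsWithStats(m.astype(np.uint8))
    k=1+np.argmax(s[1:,4]); m=l==k
    xy=P[m][:,:2].astype(np.float32); rr=cv2.minAreaRect(xy)
    print(nm,m.sum(),rr,xy.mean(0),np.median(H[m]))
    feet=m&(H-np.median(t)>11); n,l,s,ce=cv2.connectedComponentsWithStats(feet.astype(np.uint8))
    for k in range(1,n): print('  foot',s[k,4],P[l==k].mean(0))
# ramp
R=(u<210)&(u>100)&(v>140)&(v<320)
top=R&(H>100); xy=P[top]; print('crest',top.sum(),xy[:,2].max(),cv2.minAreaRect(xy[:,:2].astype(np.float32)))
sl=R&(H>20)&(H<100)&(v>245); A=P[sl]; c=np.linalg.lstsq(np.c_[A[:,:2],np.ones(len(A))],A[:,2],rcond=None)[0]; print('slope',c[:2],np.hypot(*c[:2]),np.arctan2(c[1],c[0]),'expect grad',110/95)
print('all ramp rect',cv2.minAreaRect(P[R&(H>25)][:,:2].astype(np.float32)))
E
```

```text
table 0.3357740757103872 67.61377768162247
setter 832 ((420.59771728515625, -167.00767517089844), (70.49036407470703, 278.02545166015625), 31.018815994262695) [ 479.55487 -265.26462] 8.826961941636508
  foot 38 [ 509.1057533  -264.35996733   14.3582224 ]
  foot 1 [ 504.24521633 -243.28511621   12.67169054]
  foot 34 [ 495.00428772 -240.27222619   14.39158484]
  foot 1 [ 498.58165161 -251.1593559    11.49577109]
  foot 1 [ 500.48843209 -256.9479114    12.05879687]
  foot 1 [ 498.58252962 -260.83095512   11.84500189]
  foot 1 [ 496.45519115 -256.5500266    13.04780919]
  foot 1 [ 494.45899236 -260.23819631   13.56788306]
  foot 1 [ 488.68483872 -260.13388393   13.08951257]
  foot 3 [ 451.00224733 -186.74567323  312.61323806]
  foot 1 [ 488.91510915 -283.79363557   12.05636585]
  foot 1 [ 482.93928177 -250.44606908   12.05846094]
  foot 1 [ 479.12276975 -271.62216697   12.31632589]
  foot 2 [ 480.18541133 -276.70585425   11.66322738]
  foot 1 [ 479.06363417 -286.87593483   13.4305689 ]
  foot 2 [ 476.02574792 -246.0535149    13.13939193]
  foot 1 [ 475.36324664 -287.16055446   11.835180
[... 2879 characters left out ...]
]
  foot 1 [ 428.77388902 -108.67492355   12.09741752]
  foot 1 [ 430.66226072 -127.65261586   13.23762083]
  foot 1 [424.98584317 -95.35781199  11.41567236]
  foot 1 [379.16679118 -29.71150627 914.27018879]
  foot 1 [379.16679118 -29.71150627 914.27018879]
  foot 1 [379.16679118 -29.71150627 914.27018879]
  foot 1 [ 413.74816632 -127.59926931   11.70433768]
crest 543 914.2701887897407 ((470.7771301269531, 118.67667388916016), (343.6873474121094, 59.37206268310547), 68.11119842529297)
slope [1.05030707 0.16652384] 1.0634261293636136 0.1572389555544899 expect grad 1.1578947368421053
all ramp rect ((502.451171875, 188.07618713378906), (451.1684265136719, 216.7235565185547), 34.829036712646484)
```

```bash
python3 - <<'E'
from h import *
z=np.load('top.npz'); d=cv2.medianBlur(z['d'],3)
v,u=np.mgrid[0:480,0:640]; uv=np.c_[u.ravel(),v.ravel()]
P=depthpts('top',uv,d).reshape(480,640,3); H=P[...,2]
R=(u<210)&(u>100)&(v>140)&(v<320)&(d>500)&(H<125)
w=R&(H>35)&(H<50)&(v<236)
rr=cv2.minAreaRect(P[w][:,:2].astype(np.float32)); print('walls',w.sum(),rr,cv2.boxPoints(rr).round(1).tolist())
rr=cv2.minAreaRect(P[R&(H>15)][:,:2].astype(np.float32)); print('all',rr,cv2.boxPoints(rr).round(1).tolist())
# crest: last high pixel per column
E=[]
for c in range(130,184):
    r=np.where(R[:,c]&(H[:,c]>95))[0]
    if len(r): E.append(P[r[0],c])
E=np.array(E); p=np.polyfit(E[:,1],E[:,0],1)
for _ in range(4):
    k=abs(E[:,0]-np.polyval(p,E[:,1]))<2; p=np.polyfit(E[k,1],E[k,0],1)
print('crest n',k.sum(),len(E),E[k].min(0),E[k].max(0),'yaw',-np.arctan(p[0]),'mid',E[k].mean(0), np.median(E[:,2]))
A=P[R&(H>15)&(H<100)&(v>250)]
for _ in range(5):
    c=np.linalg.lstsq(np.c_[A[:,:2],np.ones(len(A))],A[:,2],rcond=None)[0]; e=abs(A[:,:2]@c[:2]+c[2]-A[:,2]); A=A[e<3]
print('slope',np.hypot(*c[:2]),'yaw',np.arctan2(c[1],c[0]),len(A))
y=np.arctan2(c[1],c[0]); X=np.array([np.cos(y),np.sin(y)]);Y=np.array([-X[1],X[0]])
print('ramp y extents',np.percentile(A[:,:2]@Y,[.5,50,99.5]),'crest s at z=110',(110-c[2])/np.hypot(*c[:2]))
E
```

```text
walls 528 ((615.457763671875, 249.01458740234375), (158.15403747558594, 131.74314880371094), 7.598701000213623) [[528.4000244140625, 303.8999938964844], [545.7999877929688, 173.3000030517578], [702.5999755859375, 194.1999969482422], [685.0999755859375, 324.79998779296875]]
all ((565.16162109375, 242.1197967529297), (259.82977294921875, 132.50189208984375), 7.505983352661133) [[427.70001220703125, 290.79998779296875], [445.0, 159.5], [702.5999755859375, 193.39999389648438], [685.2999877929688, 324.79998779296875]]
crest n 52 53 [519.26812813 186.92742328  98.30182041] [531.72942923 270.78471325 111.53060982] yaw 0.1314523018586942 mid [525.05112816 227.8595629  108.66500859] 109.34985900953217
slope 1.1153693617293474 yaw 0.12867950741738376 2511
ramp y extents [117.67603157 169.5136981  217.48250834] crest s at z=110 547.5766428515223
```

Emit:
{"method": "step_arm", "body": {"deltas": [[1, -0.061, -0.056, 0, 0], [1, -0.061, -0.056, 0, 0], [1, -0.061, -0.056, 0, 0], [1, -0.061, -0.056, 0, 0], [1, -0.061, -0.056, 0, 0], [1, -0.061, -0.056, 0, 0], [1, -0.061, -0.056, 0, 0], [1, -0.061, -0.056, 0, 0]]}}

```text
time: 0.9
tool_pos: [305.6, 237.2, 237.6]
tcp_rot: [-3.142, -0.0, 2.916]
contact_force: [1.4, 0.4, -0.5]
grip_width: 92.0
finger_force: 0.0
```

Emit:
{"method": "step_arm", "body": {"deltas": [[1, -0.061, -0.056, 0, 0], [1, -0.061, -0.056, 0, 0], [1, -0.061, -0.056, 0, 0], [1, -0.061, -0.056, 0, 0], [1, -0.036, -0.075, 0, 0], [1, -0.036, -0.075, 0, 0], [1, -0.036, -0.075, 0, 0], [1, -0.036, -0.075, 0, 0]]}}

```text
time: 1.7
tool_pos: [435.5, -61.7, 237.5]
tcp_rot: [3.141, -0.0, 2.916]
contact_force: [0.9, 0.1, 0.3]
grip_width: 91.5
finger_force: 0.0
```

Emit:
{"method": "step_arm", "body": {"deltas": [[1, -0.036, -0.075, 0, 0], [1, -0.036, -0.075, 0, 0], [1, -0.036, -0.075, 0, 0], [1, -0.036, -0.075, 0, 0], [1, -0.036, -0.075, 0, 0], [1, 0, 0, 0, 0.09], [1, 0, 0, 0, 0.09], [1, 0, 0, 0, 0.09]]}}

```text
time: 2.5
tool_pos: [481.0, -263.3, 236.9]
tcp_rot: [3.141, -0.002, 2.485]
contact_force: [0.1, 0.3, 0.6]
grip_width: 92.0
finger_force: 0.0
```

Emit:
{"method": "step_arm", "body": {"deltas": [[1, 0, 0, 0, 0.095], [1, 0, 0, 0, 0.095], [1, 0, 0, 0, 0.095], [1, 0, 0, 0, 0.095], [1, 0, 0, 0, 0.095], [1, 0, 0, 0, 0.095], [1, 0, 0, 0, 0.095], [1, 0, 0, 0, 0.095]]}}

```text
time: 3.3
tool_pos: [481.1, -262.8, 237.2]
tcp_rot: [-3.141, -0.001, 1.292]
contact_force: [0.4, 0.2, -0.2]
grip_width: 91.7
finger_force: 0.0
```

Emit:
{"method": "step_arm", "body": {"deltas": [[1, 0, 0, 0, 0.095], [1, 0, 0, 0, 0.095], [1, 0, 0, 0, 0.095], [1, 0, 0, 0, 0.095], [1, 0, 0, 0, 0.095], [1, 0, 0, 0, 0], [1, 0, 0, 0, 0]]}}

```text
time: 4.0
tool_pos: [481.2, -262.8, 237.4]
tcp_rot: [-3.141, 0.0, 0.556]
contact_force: [0.0, -0.3, -0.7]
grip_width: 91.9
finger_force: 0.0
```

```bash
python3 - <<'E'
from h import *
c=cam('wrist'); im,d=bot.capture('wrist'); cv2.imwrite('pics/w1.png',im[...,::-1])
v,u=np.mgrid[0:480,0:640]; d=cv2.medianBlur(d,3)
P=depthpts('wrist',np.c_[u.ravel(),v.ravel()],d,c).reshape(480,640,3); H=P[...,2]
g=(d>50)&(np.hypot(P[...,0]-480,P[...,1]+266)<50)
print('table',np.median(H[g&(H<4)]))
m=g&(H>5)&(H<25); print('plate',cv2.minAreaRect(P[m&(H<11)][:,:2].astype(np.float32)),np.median(H[m&(H<11)]))
n,l,s,ce=cv2.connectedComponentsWithStats((g&(H>11.5)&(H<25)).astype(np.uint8))
F=[]
for k in range(1,n):
    if s[k,4]>60: F.append(P[l==k].mean(0)); print(s[k,4],ce[k],F[-1])
F=np.array(F)[:,:2]; print(F.mean(0))
E
```

```text
table -0.440703311016785
plate ((478.9703369140625, -264.9170227050781), (69.37435913085938, 44.19922637939453), 31.7840633392334) 7.517350090835066
140 [313.53571429 174.87142857] [ 494.18265627 -239.01485879   13.34573293]
141 [344.70921986 174.92907801] [ 508.89434365 -262.83124958   13.40069967]
130 [314.09230769 230.5       ] [ 450.07329045 -266.38998799   13.22602882]
129 [344.04651163 230.51937984] [ 464.77077739 -290.14138441   13.19492853]
[ 479.48026694 -264.59437019]
```

View pics/w1.png

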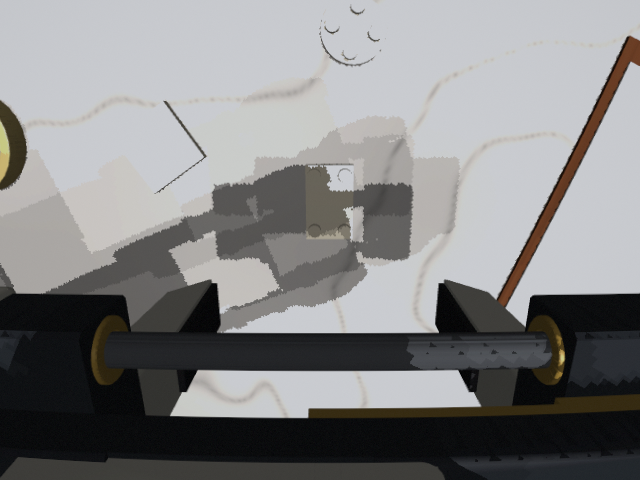

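The wrist view shows the setter at columns 306–354, rows 164–238, between the fingers, with free space on both sides; the round tile is at (350,32) and the plain tile's corner at (205,155).

Emit:
{"method": "step_arm", "body": {"deltas": [[1, -0.005, 0.002, 0.05, 0], [1, 0, 0, 0.06, 0], [1, 0, 0, 0.06, 0], [1, 0, 0, 0.06, 0], [1, 0, 0, 0.06, 0], [1, 0, 0, 0.06, 0], [1, 0, 0, 0.04, 0], [1, 0, 0, 0.02, 0]]}}

```text
time: 4.85
tool_pos: [478.9, -264.4, 30.7]
tcp_rot: [-3.139, 0.001, 0.554]
contact_force: [0.1, 0.0, 0.3]
grip_width: 91.9
finger_force: 0.0
```

Emit:
{"method": "step_arm", "body": {"deltas": [[1, 0, 0, 0.02, 0], [1, 0, 0, 0.01, 0], [1, 0, 0, 0.008, 0], [1, 0, 0, 0, 0], [1, 0, 0, 0, 0]]}}

```text
time: 5.35
tool_pos: [480.1, -265.3, 14.3]
tcp_rot: [3.141, -0.0, 0.552]
contact_force: [0.5, 0.7, 0.6]
grip_width: 91.7
finger_force: 0.0
```

Emit:
{"method": "step_arm", "body": {"deltas": [[1, 0, 0, 0.003, 0], [0.3, 0, 0, 0, 0], [0.3, 0, 0, 0, 0], [0.3, 0, 0, 0, 0], [0.3, 0, 0, 0, 0], [0.3, 0, 0, 0, 0], [0.3, 0, 0, 0, 0], [0.3, 0, 0, 0, 0]]}}

```text
time: 6.15
tool_pos: [479.7, -265.1, 12.2]
tcp_rot: [-3.142, -0.0, 0.552]
contact_force: [-1.2, -0.2, -0.4]
grip_width: 43.3
finger_force: 30.0
```

Emit:
{"method": "step_arm", "body": {"deltas": [[0.3, 0, 0, 0, 0], [0.3, 0, 0, -0.02, 0], [0.3, 0, 0, -0.05, 0], [0.3, 0, 0, -0.05, 0], [0.3, 0, 0, 0, 0]]}}

```text
time: 6.65
tool_pos: [481.5, -266.3, 75.9]
tcp_rot: [3.135, -0.003, 0.552]
contact_force: [-0.2, -0.1, -1.3]
grip_width: 43.3
finger_force: 30.0
```

Emit:
{"method": "step_arm", "body": {"deltas": [[0.3, 0, 0, -0.03, 0.03], [0.3, 0, 0, -0.05, 0.07], [0.3, 0, 0, -0.06, 0.07], [0.3, 0, 0, -0.06, 0.07], [0.3, 0, 0, -0.04, 0.028], [0.3, 0, 0, -0.01, 0], [0.3, 0.008, -0.03, 0, 0], [0.3, 0.0155, -0.06, 0, 0]]}}

```text
time: 7.45
tool_pos: [484.7, -218.7, 195.4]
tcp_rot: [-3.14, 0.002, 0.129]
contact_force: [0.2, 1.1, -1.3]
grip_width: 43.5
finger_force: 30.0
```

Emit:
{"method": "step_arm", "body": {"deltas": [[0.3, 0.0155, -0.06, 0, 0], [0.3, 0.0155, -0.06, 0, 0], [0.3, 0.0155, -0.06, 0, 0], [0.3, 0.0155, -0.06, 0, 0], [0.3, 0.0155, -0.06, 0, 0], [0.3, 0.0155, -0.06, 0, 0], [0.3, 0.0155, -0.06, 0, 0], [0.3, 0.0155, -0.06, 0, 0]]}}

```text
time: 8.25
tool_pos: [514.2, 29.5, 195.2]
tcp_rot: [-3.14, 0.004, 0.132]
contact_force: [-0.2, -0.7, -0.6]
grip_width: 43.5
finger_force: 30.0
```

Emit:
{"method": "step_arm", "body": {"deltas": [[0.3, 0.0155, -0.06, 0, 0], [0.3, 0.0155, -0.06, 0, 0], [0.3, 0.0155, -0.06, 0, 0], [0.3, 0.0155, -0.06, 0, 0], [0.3, 0.0155, -0.06, 0, 0], [0.3, 0.01, -0.04, 0, 0], [0.3, 0, -0.02, 0, 0], [0.3, 0, 0, 0, 0]]}}

```text
time: 9.05
tool_pos: [534.1, 212.5, 195.6]
tcp_rot: [3.142, 0.003, 0.134]
contact_force: [-0.1, -0.6, -1.2]
grip_width: 43.5
finger_force: 30.0
```

Emit:
{"method": "step_arm", "body": {"deltas": [[0.3, 0.008, -0.026, 0, 0], [0.3, 0.008, -0.026, 0, 0], [0.3, 0, 0, 0, 0], [0.3, 0, 0, 0, 0], [0.3, 0, 0, 0, 0]]}}

```text
time: 9.55
tool_pos: [540.1, 237.7, 197.2]
tcp_rot: [3.141, 0.0, 0.13]
contact_force: [-0.3, 0.4, -1.0]
grip_width: 43.2
finger_force: 30.0
```

```bash
python3 - <<'E'
from h import *
o=bot.get_obs(); print(o['tool_pos'],o['tcp_rot'])
c=cam('wrist'); im,d=bot.capture('wrist'); cv2.imwrite('pics/w2.png',im[...,::-1])
s,_=bot.capture('scene'); cv2.imwrite('pics/s2.png',cv2.resize(s[100:360,330:600,::-1],None,fx=2,fy=2))
v,u=np.mgrid[0:480,0:640]; d=cv2.medianBlur(d,3)
P=depthpts('wrist',np.c_[u.ravel(),v.ravel()],d,c).reshape(480,640,3)
Rm=np.array([[np.cos(.131),-np.sin(.131)],[np.sin(.131),np.cos(.131)]])
Q=P.copy(); Q[...,:2]=(P[...,:2]-[522.5,237.3])@Rm   # ramp frame
g=(d>50)&(abs(Q[...,1])<75)&(Q[...,0]>-110)&(Q[...,0]<185)
for nm,a,b in(('crest',104,113),('wall',36,44),('tile',146+30,206)):
    m=g&(Q[...,2]>a)&(Q[...,2]<b)
    if m.sum(): print(nm,m.sum(),np.percentile(Q[m],[1,50,99],axis=0).round(1).tolist())
E
```

```text
[540.13701078 237.65893127 197.19713352] [3.14143252e+00 1.26637883e-04 1.30407718e-01]
crest 576 [[-6.5, -49.6, 104.2], [-0.7, 34.7, 109.0], [1.8, 50.1, 110.2]]
wall 3326 [[0.8, -65.0, 36.2], [106.9, 5.2, 39.3], [168.8, 65.3, 40.6]]
tile 15641 [[-17.1, -34.6, 186.4], [27.6, -1.6, 192.7], [51.9, 31.0, 204.6]]
```

View pics/w2.png

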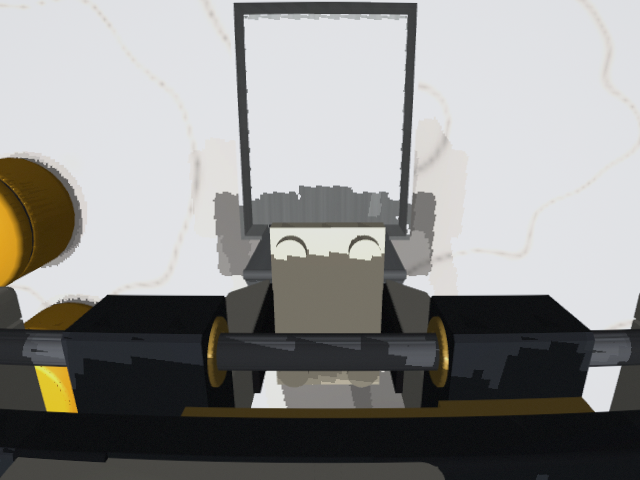

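View pics/s2.png

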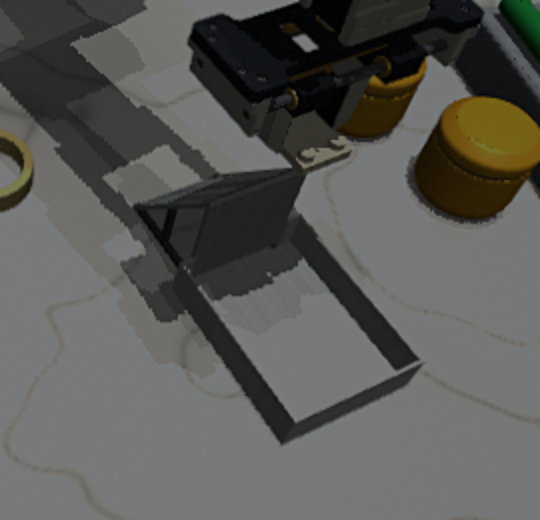

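The wrist view shows the tile level (columns 270–385, front edge at row 225) and central between the tray walls (240–415). The scene crop shows it above the crest. Measured against the crest its centre is at about +17 mm, so I lower and release.

Emit:
{"method": "step_arm", "body": {"deltas": [[0.3, 0, 0, 0.03, 0], [0.3, 0, 0, 0.03, 0], [0.3, 0, 0, 0.02, 0], [0.3, 0, 0, 0.01, 0], [0.3, 0, 0, 0, 0], [0.3, 0, 0, 0, 0], [0.3, 0, 0, 0, 0]]}}

```text
time: 10.35
tool_pos: [540.6, 238.2, 153.0]
tcp_rot: [-3.141, -0.001, 0.131]
contact_force: [-0.2, -0.0, -0.8]
grip_width: 43.6
finger_force: 30.0
```

Emit:
{"method": "step_arm", "body": {"deltas": [[0.3, -0.003, 0, 0, 0], [0.3, 0, 0, 0, 0], [0.3, 0, 0, 0, 0], [1, 0, 0, 0, 0], [1, 0, 0, 0, 0], [1, 0, 0, 0, 0], [1, 0, 0, 0, 0], [1, 0, 0, 0, 0]]}}

```text
time: 11.15
tool_pos: [538.7, 237.9, 152.3]
tcp_rot: [-3.142, -0.0, 0.131]
contact_force: [-0.0, -0.5, -0.3]
grip_width: 79.0
finger_force: 0.0
```

Emit:
{"method": "step_arm", "body": {"deltas": [[1, 0, 0, 0, 0], [1, 0, 0, 0, 0], [1, 0, 0, 0, 0], [1, 0, 0, -0.04, 0], [1, 0, 0, -0.06, 0], [1, 0, 0, -0.06, 0], [1, 0, 0, 0, 0], [1, 0, 0, 0, 0]]}}

```text
time: 11.95
tool_pos: [538.7, 237.9, 232.6]
tcp_rot: [-3.141, -0.001, 0.131]
contact_force: [-0.2, 0.0, -0.2]
grip_width: 92.0
finger_force: 0.0
```

```bash
python3 - <<'E'
from h import *
c=cam('wrist'); im,d=bot.capture('wrist'); cv2.imwrite('pics/w3.png',im[...,::-1])
s,_=bot.capture('scene'); cv2.imwrite('pics/s3.png',cv2.resize(s[100:360,330:600,::-1],None,fx=2,fy=2))
v,u=np.mgrid[0:480,0:640]; d=cv2.medianBlur(d,3)
P=depthpts('wrist',np.c_[u.ravel(),v.ravel()],d,c).reshape(480,640,3)
Rm=np.array([[np.cos(.131),-np.sin(.131)],[np.sin(.131),np.cos(.131)]])
Q=P.copy(); Q[...,:2]=(P[...,:2]-[522.5,237.3])@Rm
m=(d>50)&(abs(Q[...,1])<58)&(Q[...,0]>8)&(Q[...,0]<164)&(Q[...,2]>11)&(Q[...,2]<60)
print(m.sum(),np.percentile(Q[m],[2,50,98],axis=0).round(1).tolist())
A=Q[m]; k=abs(A[:,2]-np.median(A[:,2]))<4; print(np.linalg.lstsq(np.c_[A[k][:,:2],np.ones(k.sum())],A[k][:,2],rcond=None)[0])
E
```

```text
4274 [[34.9, -23.7, 17.8], [69.5, -2.4, 18.7], [101.7, 18.7, 19.4]]
[5.73961170e-04 3.27706511e-03 1.86461867e+01]
```

View pics/s3.png

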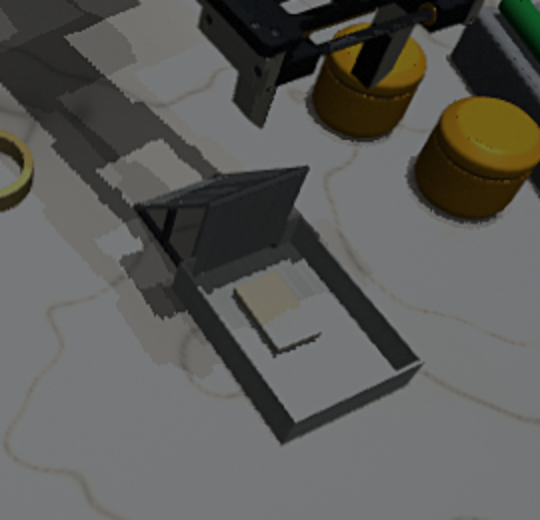

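View pics/w3.png

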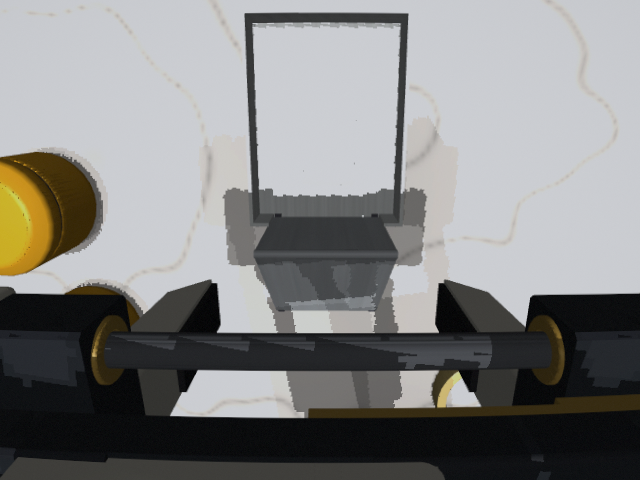

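The scene crop shows the tile lying flat in the tray at about (280,310), no feet visible. Its smooth face measures 18.7 mm high, which matches feet-down on the floor (5 + 6 + 8 mm), and it is level at x ≈ 69 mm. In the wrist view, the fingers are clear of it.

```bash
python3 -c "
from plant import bot
print(bot.close_job())"
```

```text
the job is handed in; nothing more can be done
None
```

The setter tipped over the crest and lies feet-down and flat in the catch tray at about x = 69 mm, y = -2 mm in the ramp's frame; the arm never went near the plain or round tile, and the job is handed in (no verdict was returned).

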